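# Weigh a cast bracket on the spring scale

## Task

Weigh the yellow bracket: hang it by its eye in the seat of the spring scale's hook, easing the load on slowly so that the scale already carries the whole weight before you let go and the hook neither drops nor springs back. Once it hangs free and still, press the green record button, leaving the bracket hanging and the things around it where they are.

Things in the scene. Friction and masses are not known exactly. Their poses are not given: they have to be found in the camera images.
- bracket_mid (a point): Centre (half-way up) of the loose yellow bracket, 62 x 56 x 135 mm, upright, 0.25 to 0.95 kg, mostly in its foot. z up, x through the eye; a half turn about z looks the same. From the bottom: foot and block to 42 mm; upright oval eye of 10 mm bar, its opening 32 mm wide (y), from 46 to 81 mm up, arched; flat lug 16 (x) by 24 mm (y), from 89 to 135 mm up.
- bracket_lug (a point): Where to grip the bracket's lug, 117 mm above its bottom: across its 24 mm width (bracket's y), from above. The lug's sides are free from 92 mm above the bottom upwards.
- bracket_eye (a point): Top of the bracket's eye opening, on the underside of its bar (81 mm above the bottom): this rests in the hook's seat when hung.
- stand: Grey spring scale stand, fixed. Origin on the worktop straight below the hook's seat, z up, x towards the column. Base plate 12 mm thick, x -65 to 185, y -65 to 65 mm, with a wing to y = 160 mm under the button. Column with white scale plate: front 135 mm from the origin in x, 308 mm high. Nothing stands above the hook.
- hook_seat (a point): Bottom of the hook's seat, on top of the steel; moves with the hook, axes as the stand's; 211 mm above the worktop unloaded. The hook is an 8 mm round arm from the column along -x; it dips 8 mm to the seat (18 mm long) and ends in an upturned tip 31 mm from the seat in -x, 19 mm above it; its lowest point is 8 mm below the seat. The eye goes over the tip from -x, bracket's x along the arm.
- hook (a joint): How far the hook is pulled down, m: 0 unloaded, at most 0.1. Spring of 0.12 N per mm, lightly damped: the bracket settles 20 to 78 mm down according to its weight. Let go before the hook carries the full weight, or after pressing it lower than that, and the hook jerks; as it is let go it must not move faster than 35 mm/s (be within 3 mm of balance), before that 120 mm/s.
- record_top (a point): Top centre of the green round record button (32 mm across) on the stand's wing, pressed straight down; z up.
- record (a joint): How far the button is pressed, m: 0 out, 0.006 fully in (4 N); springs back.
- tape_roll: Bystander: roll of brown tape lying flat, 79 mm across, 37 mm high; origin under its centre.
- mint_cup: Bystander: mint cup, 70 x 92 x 50 mm; origin under its centre.
- marker: Bystander: blue marker lying, 126 mm long, 20 mm high; origin under its centre.
- tape_small: Bystander: smaller roll of brown tape lying flat, 67 mm across, 37 mm high; origin under its centre.
There are look-alikes about, which are no part of the job. Of the things shaped like the part that bears bracket_mid, the yellow one is meant.

How it is judged:
By the outcome, as a careful person would: the job done as asked, in the order asked, and still so for the second after the job is handed in, with the robot touching nothing.
It also fails if it takes over 72 s, if anything falls off the work surface, if the arm or the gripper's body presses on something with over 40 N, if the wrist force passes 120 N, or if a joint passes its speed limit or range.

## Robot

A 7-joint arm with a two-finger parallel gripper is mounted at the origin on a cart in front of the work surface, level with it; the furniture and walls round the work are solid. World frame = base frame: x ahead of the robot, y to its left, z up, the work surface at z = 0. Lengths are in m, angles in rad, forces in N, time in s.
With the tool pointing down it reaches from about 0.4 to 0.925 m from the base axis. Payload 5.6 kg.
Tool frame: the origin (TCP) lies between the finger pads; the fingertips stand 22 mm ahead of it and the grasp point (between the pads) lies 3 mm ahead of it; z points along the fingers, y is the line along which they close (so a half turn about z gives the same grasp; the last joint's range is limited). The gripper opens to 85 mm and grips with 20 to 120 N. Pads are 22 mm wide; open, the fingers measure 114 mm over their backs; the gripper's body (76 mm by 85 mm) begins 54 mm behind the grasp point. The pads swing forward as they close: fully open they stand 13 mm farther back than shut.
Start: joints at [-1.309, 0.468, -0.012, 1.603, 0.006, 1.071, -0.056], TCP at [0.195, 0.62, 0.253] pointing down, gripper open.
Joint ranges: [-2.53, 2.53], [-0.31, 2.02], [-1.57, 1.55], [0.28, 2.44], [-1.29, 4.43], [0.15, 1.84], [-2.92, 2.92]. Speed limits (rad/s): [2.57, 2.57, 3.14, 3.14, 3.14, 3.14, 3.14].

## Interface

Orientations are given as a 3x3 rotation matrix whose columns are the frame's x, y, z axes.
In Python, from bench import bot, cams gives the robot as it stands.
- The arm moves only by the tool jog_arm, never from a script. Its argument "moves" is a list of rows, each a list of 7 numbers: the turn, a rotation vector about the tool's x, y, z in degrees, then the shift along the tool's x, y, z in cm, then the finger opening in cm, from 0 to 8.54. A call has 1 to 5 rows; each row is the pose to reach, as a shift and turn from the pose commanded when the call began, along the tool's axes at that moment; what a row does not reach only later rows make up. A row lasts 1/8 s, in which the tool goes at most 62.5 mm and 10.7 degrees, less where a joint would pass 70% of its speed; a pose out of reach is approached as far as the arm can. A call with a gripper value outside its range is refused whole. The fingers move at their own pace and stop on an object; "newtons" is the grip in N (left out, the last holds). Time passes only in rows, so rows that repeat a pose let the fingers close. It gives the time, the measured TCP pose, the force, the opening and the grip force at its end, in the units of the state.
- bot.sense(): the state, without advancing time (a new reading comes with each control period).
- cams.snapshot(name): name is "side" or "top"; returns a dict with "color" (480x640x3 uint8, red, green, blue), "z_map" (480x640 float32, m along the optical axis (not along the pixel's ray), 0 where there is no reading), "intrinsics" (3x3 intrinsics, pixels), "distortion" ([k1, k2, p1, p2, k3] as OpenCV has them; the pictures are not rectified), "R" (3x3) and "t" (3): a world point X has camera coordinates R X + t. Camera axes: x right, y down, z forward; pixel columns grow to the right and rows downward; lengths in m; the calibration is good to about 2 mm. A picture is of the moment at which its call begins.
- bot.sign_off(): hands the job in; it is judged then, once.
Trained networks look in the newest picture that a camera, given by its name, has taken for a name from the list of things; names that differ only in an ending like _2 or _b are one class to them, and where a whole thing is asked for, a point or a joint stands for the part that bears it (a point fixed in the world has none). Each returns a list of dicts, best first, with "conf" (0 to 1); they miss things now and then, are a little off and sometimes report something else, mostly with a low value. They report only what shows in the picture. A call takes as long as a camera call. They do not tell look-alikes from the thing itself.
- cams.look_for(target, camera): "point" ([x, y, z] in m, in world coordinates, good to about 4 mm: the middle of the surface that is visible of it).
- cams.outline_of(target, camera): "pixels" (480x640 bool, what is visible of it).
- cams.spot_point(target, camera): "point" ([x, y, z] in m, in world coordinates, good to about 4 mm: a listed point, or the origin of a listed thing).
The state is a dict: "t": time; "joint_positions": joint angles; "qvel": joint speeds; "joint_efforts": joint torques, N m; "eef_pos": TCP position; "tcp_rot": TCP orientation; "wrist_force": force on the tool from outside, world axes, zero at the start; "wrist_torque": the same for the moment, N m; "width": finger opening in m; "grip_force": force on a finger pad.
Only numpy, scipy, OpenCV 4.12 (cv2) and the standard library are available. Lean on these libraries where they do the work, as an engineer would, in place of code of your own. Each camera call takes 0.05 s, during which the arm holds its last target. There are 200 camera calls.

## Working session

There is one attempt and no reset: what is moved stays moved. The work goes in short steps, Python scripts to look and compute and a tool call to move; the robot and the scene stay as the last step left them, time stands still between calls to the robot, and variables do not carry over. Pictures are saved under pics/ and viewed, at most 10 in all, crops included, and the job is handed in when it is done.

Besides the shell and the picture viewer there is one more tool, called after "Call:" as name(argument=value, ...) on one line, values as JSON. jog_arm: Moves the arm, as the interface text tells. Its arguments: {"type":"object","properties":{"moves":{"type":"array"},"newtons":{"type":"number"}},"required":["moves"]}

```bash
mkdir -p pics; cat > h.py <<'E'
from bench import bot, cams
import numpy as np, cv2
def unproj(s,u,v,z=None):
    z=s["z_map"][int(v),int(u)] if z is None else z
    p=cv2.undistortPoints(np.array([[[u,v]]],float),s["intrinsics"],np.array(s["distortion"]))[0,0]
    return np.array(s["R"]).T@(np.array([p[0]*z,p[1]*z,z])-np.array(s["t"]))
def proj(s,X):
    return cv2.projectPoints(np.array([X],float),cv2.Rodrigues(np.array(s["R"]))[0],np.array(s["t"],float),s["intrinsics"],np.array(s["distortion"]))[0][0,0]
E
python3 - <<'E'
from h import *
np.set_printoptions(precision=4,suppress=True)
im=[]
for c in("side","top"):
    s=cams.snapshot(c); cv2.imwrite(f"pics/{c}0.png",s["color"][:,:,::-1])
    print(c,"cam at",-np.array(s["R"]).T@s["t"])
    for n in("bracket_mid","bracket_lug","bracket_eye","stand","hook_seat","record_top","tape_roll","mint_cup","marker","tape_small"):
        for r in cams.spot_point(n,c)[:4]: print(n,np.array(r["point"]),round(r["conf"],2),proj(s,r["point"]).round())
st=bot.sense();print(st)
E
```

```text
side cam at [ 0.4884 -1.3443  0.9211]
bracket_mid [ 0.5904 -0.4431  0.0662] 0.81 [357. 369.]
bracket_mid [ 0.4779 -0.2333  0.072 ] 0.67 [305. 311.]
bracket_mid [ 0.4434 -0.4061 -0.0006] 0.25 [292. 382.]
bracket_lug [ 0.5907 -0.4478  0.118 ] 0.97 [358. 353.]
bracket_lug [ 0.4772 -0.2335  0.1154] 0.89 [304. 297.]
bracket_lug [ 0.541  -0.1419  0.1202] 0.72 [328. 274.]
bracket_eye [ 0.4723 -0.2334  0.0784] 0.79 [303. 309.]
bracket_eye [ 0.5929 -0.4418  0.08  ] 0.65 [358. 364.]
bracket_eye [ 0.5383 -0.1383  0.084 ] 0.57 [327. 285.]
stand [ 0.5215  0.1    -0.0023] 0.73 [318. 264.]
stand [0.5232 0.0953 0.2098] 0.55 [318. 203.]
hook_seat [0.5223 0.0958 0.212 ] 0.69 [318. 203.]
record_top [0.4955 0.2253 0.0353] 0.47 [309. 234.]
tape_roll [ 0.652  -0.2713  0.0008] 0.75 [375. 340.]
mint_cup [ 0.4534  0.3914 -0.0002] 0.55 [297. 220.]
mint_cup [ 0.5238  0.1007 -0.0024] 0.55 [319. 264.]
marker [ 0.4453 -0.4053  0.002 ] 0.63 [293. 381.]
tape_small [0.6229 0.3091 0.0002] 0.87 [346. 230.]
top cam at [ 0.2689 -0.0072  1.6018]
bracket_mid [ 0.5378 -0.1401  0.0647] 0.87 [358. 251.]
bracket_mid [ 0.4792 
[... 776 characters left out ...]
l [ 0.6241  0.3069 -0.0007] 0.95 [186. 226.]
tape_small [ 0.4459 -0.4019  0.0012] 0.38 [457. 288.]
{'t': 1.1, 'joint_positions': array([-1.309 ,  0.4675, -0.0116,  1.6027,  0.006 ,  1.0714, -0.0563]), 'qvel': array([ 0.0006, -0.0005, -0.0008, -0.0013,  0.0005, -0.0002,  0.0024]), 'joint_efforts': array([ -0.0004, -53.2236,   0.0214, -25.1635,   0.0116,   0.0011,
        -0.    ]), 'eef_pos': array([0.1951, 0.6201, 0.2533]), 'tcp_rot': array([[-0.9539,  0.3001,  0.0001],
       [ 0.3001,  0.9539,  0.0001],
       [-0.    ,  0.0001, -1.    ]]), 'wrist_force': array([ 0.5556, -0.6034,  0.5077]), 'wrist_torque': array([ 0.0366,  0.0385, -0.018 ]), 'grip_force': 0.0, 'width': 0.08501769378100656}
```

View pictures.

```bash
python3 - <<'E'
import cv2
a=cv2.imread("pics/top0.png");b=cv2.imread("pics/side0.png")
cv2.imwrite("pics/topc.png",cv2.resize(a[180:330,120:520],None,fx=2,fy=2,interpolation=cv2.INTER_CUBIC)[:600])
cv2.imwrite("pics/sidec.png",cv2.resize(b[180:420,220:460],None,fx=2.5,fy=2.5,interpolation=cv2.INTER_CUBIC))
E
```

```text
(no output)
```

View pics/topc.png

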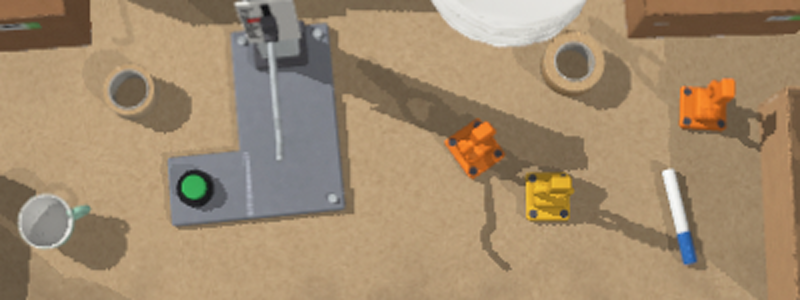

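View pics/sidec.png

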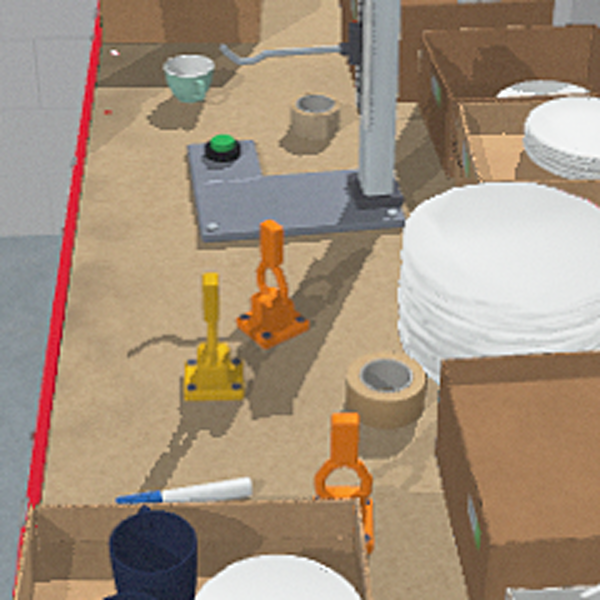

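```bash
python3 - <<'E'
from h import *
np.set_printoptions(precision=4,suppress=True)
def cloud(s):
    v,u=np.mgrid[0:480,0:640]; z=s["z_map"].ravel()
    p=cv2.undistortPoints(np.stack([u.ravel(),v.ravel()],1).astype(float)[:,None],s["intrinsics"],np.array(s["distortion"]))[:,0]
    P=np.c_[p*z[:,None],z]; return ((P-s["t"])@s["R"]).reshape(480,640,3)
def rect(P,n):
    if len(P)<3: print(n,"few");return
    r=cv2.minAreaRect((P[:,:2]*1000).astype(np.float32)); print(n,len(P),r,"mean",P.mean(0),"zr",P[:,2].min(),P[:,2].max())
for c in("top","side"):
    s=cams.snapshot(c);W=cloud(s);hsv=cv2.cvtColor(s["color"],cv2.COLOR_RGB2HSV)
    m=(hsv[...,0]>20)&(hsv[...,0]<32)&(hsv[...,1]>190)&(abs(W[...,0]-.478)<.08)&(abs(W[...,1]+.233)<.08)&(s["z_map"]>0)
    P=W[m]; print(c)
    rect(P,"all"); rect(P[P[:,2]>.128],"lugtop"); rect(P[P[:,2]>.095],"lug"); rect(P[P[:,2]<.05],"foot")
    near=(abs(W[...,0]-.56)<.25)&(abs(W[...,1]-.1)<.15)
    rect(W[near&(W[...,2]>.007)&(W[...,2]<.017)],"plate")
    A=W[near&(W[...,2]>.195)&(W[...,2]<.24)&(abs(W[...,1]-.1)<.04)&(W[...,0]<.64)]
    print("arm",len(A)); 
    if len(A)>5:
        q=np.polyfit(A[:,0],A[:,1],1);print(q,A[:,0].min(),A[:,2].max()); print(A[np.argsort(A[:,0])][::max(1,len(A)//15)])
    g=(hsv[...,0]>50)&(hsv[...,0]<75)&(hsv[...,1]>150)&near; rect(W[g],"btn")
    print("btn med",np.median(W[g],0))
E
```

```text
top
all 419 ((474.79071044921875, -233.79661560058594), (58.83259963989258, 53.75313949584961), 1.202519178390503) mean [ 0.4706 -0.2296  0.0521] zr 0.004500065657341542 0.14037524033978047
lugtop 58 ((475.939697265625, -233.10780334472656), (15.259920120239258, 23.811058044433594), 0.3115534484386444) mean [ 0.4755 -0.2327  0.1335] zr 0.12825189544724153 0.14037524033978047
lug 92 ((475.9999084472656, -233.25186157226562), (23.7673282623291, 15.53941535949707), 88.82905578613281) mean [ 0.4743 -0.2317  0.1259] zr 0.09510186235898781 0.14037524033978047
foot 286 ((474.79071044921875, -233.79661560058594), (58.83259963989258, 53.75313949584961), 1.202519178390503) mean [ 0.4687 -0.2297  0.0252] zr 0.004500065657341542 0.0485492841163638
plate 4135 ((559.57080078125, 100.1545181274414), (299.1382141113281, 492.79443359375), 89.893310546875) mean [0.557  0.1176 0.0113] zr 0.007000043177424919 0.01698634537895981
arm 230
[0.0846 0.0536] 0.4942028041039959 0.23194317329761704
[[0.4942 0.0969 0.2217]
 [0.5044 0.0929 0.2146]
 [0.5145 0.0955 0.2097]
 [0.5261 0.0955 0.209 ]
 [0.5355 0.0955 0.
[... 1380 characters left out ...]
070082196190407444 0.016925652393816052
arm 151
[0.0891 0.0492] 0.4946266504145754 0.23014579227255552
[[0.4946 0.0913 0.2271]
 [0.5032 0.0975 0.2174]
 [0.5117 0.0918 0.2135]
 [0.5205 0.0996 0.2094]
 [0.5319 0.0942 0.2052]
 [0.5406 0.0912 0.2128]
 [0.5496 0.0992 0.2151]
 [0.5584 0.0999 0.2113]
 [0.5727 0.0961 0.2191]
 [0.5818 0.102  0.2192]
 [0.5934 0.1011 0.216 ]
 [0.6022 0.1013 0.2125]
 [0.6142 0.1058 0.2131]
 [0.6256 0.1027 0.2143]
 [0.6343 0.1023 0.2207]
 [0.64   0.0999 0.2153]]
btn 51 ((494.7564392089844, 215.6300811767578), (28.397178649902344, 30.034849166870117), 8.292612075805664) mean [0.4941 0.2148 0.0312] zr 0.021780316597356325 0.038733868657107075
btn med [0.4948 0.2141 0.0328]
```

```bash
cat >> h.py <<'E'
np.set_printoptions(precision=4,suppress=True)
def go(x,y,z,yaw):
    "tool-frame shift (cm) and turn (deg) to TCP x,y,z with tool y at 90+yaw deg, pointing down"
    s=bot.sense();R=np.array(s["tcp_rot"]);a=np.radians(yaw)
    T=np.array([[-np.cos(a),-np.sin(a),0],[-np.sin(a),np.cos(a),0],[0,0,-1.]]).T.copy()
    T=np.c_[[-np.cos(a),-np.sin(a),0],[-np.sin(a),np.cos(a),0],[0,0,-1.]]
    rv=cv2.Rodrigues(R.T@T)[0].ravel()*180/np.pi
    print("turn",rv.round(2),"cm",(R.T@(np.array([x,y,z])-s["eef_pos"])*100).round(2),"t",s["t"],s["eef_pos"])
E
python3 -c "
from h import *
go(.40,.30,.31,.5)"
```

```text
turn [  0.     0.   -17.97] cm [-29.15 -24.38  -5.67] t 1.2 [0.1951 0.62   0.2533]
```

Call:
jog_arm(moves=[[0,0,-9,-5,-4,-2,8.5],[0,0,-18,-10,-8.5,-4,8.5],[0,0,-18,-15,-12.5,-5.7,8.5],[0,0,-18,-20,-16.5,-5.7,8.5],[0,0,-18,-24.5,-20.5,-5.7,8.5]])

```text
t: 1.82
eef_pos: [0.3608, 0.3618, 0.3109]
tcp_rot: [[-1.0, -0.009, 0.001], [-0.009, 1.0, 0.001], [-0.001, 0.001, -1.0]]
wrist_force: [1.1, -0.1, -0.5]
width: 0.085
grip_force: 0.0
```

```bash
python3 -c "
from h import *
go(.42,.05,.31,.5);go(.476,-.2335,.26,.5)"
```

```text
turn [0.08 0.08 0.02] cm [ -5.64 -31.24   0.06] t 1.825 [0.3608 0.3618 0.3109]
turn [0.08 0.08 0.02] cm [-10.97 -59.64   5.02] t 1.825 [0.3608 0.3618 0.3109]
```

Call:
jog_arm(moves=[[0,0,0,-4,-4.5,0,8.5],[0,0,0,-6,-10,0,8.5],[0,0,0,-6,-16,0,8.5],[0,0,0,-6,-22,0,8.5],[0,0,0,-6,-28,0,8.5]])

```text
t: 2.45
eef_pos: [0.4221, 0.0821, 0.3104]
tcp_rot: [[-1.0, -0.009, 0.001], [-0.009, 1.0, 0.0], [-0.001, 0.0, -1.0]]
wrist_force: [0.4, -0.3, 0.1]
width: 0.0851
grip_force: 0.0
```

```bash
python3 -c "
from h import *
go(.476,-.2335,.26,.5)"
```

```text
turn [0.03 0.06 0.03] cm [ -5.1  -31.61   5.03] t 2.45 [0.4221 0.0821 0.3104]
```

Call:
jog_arm(moves=[[0,0,0,-1,-6,1,8.5],[0,0,0,-2,-12,2,8.5],[0,0,0,-3,-18,3,8.5],[0,0,0,-4,-24,4,8.5],[0,0,0,-5.1,-29.5,5,8.5]])

```text
t: 3.08
eef_pos: [0.4761, -0.2125, 0.2602]
tcp_rot: [[-1.0, -0.009, 0.001], [-0.009, 1.0, -0.0], [-0.001, -0.0, -1.0]]
wrist_force: [1.4, 0.8, -0.0]
width: 0.0854
grip_force: 0.0
```

```bash
python3 -c "
from h import *
go(.476,-.2345,.180,.5);go(.476,-.2345,.122,.5)
s=cams.snapshot('side');cv2.imwrite('pics/s1.png',cv2.resize(s['color'][220:360,230:400,::-1],None,fx=4,fy=4,interpolation=2)[:560])
for c in('side','top'):
  cams.snapshot(c)
  for r in cams.spot_point('bracket_lug',c): print(c,r['conf'],r['point'])"
```

```text
turn [-0.    0.07  0.02] cm [ 0.04 -2.2   8.02] t 3.075 [ 0.4761 -0.2125  0.2602]
turn [-0.    0.07  0.02] cm [ 0.05 -2.2  13.82] t 3.075 [ 0.4761 -0.2125  0.2602]
side 0.77 [0.4769, -0.2359, 0.1167]
side 0.71 [0.585, -0.4492, 0.1183]
side 0.71 [0.4425, -0.4063, 0.0014]
side 0.65 [0.5412, -0.1427, 0.12]
top 0.93 [0.5876, -0.4435, 0.1185]
top 0.88 [0.5431, -0.1411, 0.1183]
```

View pics/s1.png

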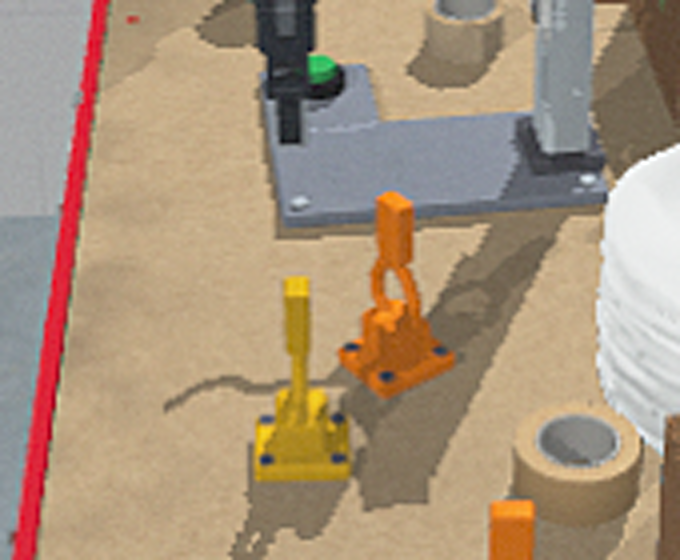

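Call:
jog_arm(moves=[[0,0,0,0,-2.2,3,8.5],[0,0,0,0,-2.2,7,8.5],[0,0,0,0,-2.2,11,8.5],[0,0,0,0,-2.2,13.9,8.5],[0,0,0,0,-2.2,13.9,7.0]], newtons=50)

```text
t: 3.95
eef_pos: [0.4753, -0.2301, 0.1198]
tcp_rot: [[-1.0, -0.012, -0.004], [-0.012, 1.0, 0.002], [0.004, 0.002, -1.0]]
wrist_force: [0.1, 0.7, -0.1]
width: 0.0707
grip_force: 0.0
```

Call:
jog_arm(moves=[[0,0,0,0,0,0,4],[0,0,0,0,0,0,2],[0,0,0,0,0,0,1.5],[0,0,0,0,0,0,1.5],[0,0,0,0,0,0,1.5]], newtons=50)

```text
t: 4.58
eef_pos: [0.4772, -0.2327, 0.1226]
tcp_rot: [[-1.0, -0.009, 0.003], [-0.009, 1.0, -0.0], [-0.003, -0.0, -1.0]]
wrist_force: [-1.0, -0.6, 7.8]
width: 0.0234
grip_force: 50.6
```

Call:
jog_arm(moves=[[0,0,0,0,0,-1,1.5],[0,0,0,0,0,-4,1.5],[0,0,0,0,0,-9,1.5],[0,0,0,0,0,-14,1.5],[0,0,0,0,0,-17,1.5]])

```text
t: 5.2
eef_pos: [0.4759, -0.2326, 0.2933]
tcp_rot: [[-1.0, -0.009, 0.002], [-0.009, 1.0, -0.0], [-0.002, -0.0, -1.0]]
wrist_force: [0.8, 0.0, -5.9]
width: 0.0234
grip_force: 50.2
```

```bash
python3 -c "
from h import *
go(.43,.085,.29,5)"
```

```text
turn [-0.02  0.09 -4.5 ] cm [ 4.31 31.8   0.32] t 5.2 [ 0.4759 -0.2326  0.2933]
```

Call:
jog_arm(moves=[[0,0,-4.5,1.5,5,0,1.5],[0,0,-4.5,3,11,0,1.5],[0,0,-4.5,4,17,0,1.5],[0,0,-4.5,4,23,0,1.5],[0,0,-4.5,4,28,0,1.5]])

```text
t: 5.82
eef_pos: [0.432, 0.0491, 0.291]
tcp_rot: [[-0.996, -0.089, -0.001], [-0.089, 0.996, 0.0], [0.001, 0.0, -1.0]]
wrist_force: [1.0, -0.5, -6.6]
width: 0.0236
grip_force: 50.2
```

Call:
jog_arm(moves=[[0,0,0,0,2,0,1.5],[0,0,0,0,3.8,0,1.5],[0,0,0,0,3.8,0,1.5],[0,0,0,0,3.8,0,1.5],[0,0,0,0,3.8,0,1.5]])

```text
t: 6.45
eef_pos: [0.4301, 0.084, 0.291]
tcp_rot: [[-0.996, -0.086, -0.0], [-0.086, 0.996, -0.0], [0.0, -0.0, -1.0]]
wrist_force: [0.4, -0.0, -6.4]
width: 0.0231
grip_force: 50.3
```

```bash
cat > look.py <<'E'
from h import *
import sys
go(.439,.090,.2756,5)
s=cams.snapshot('side'); F=[bot.sense()['wrist_force']]
cv2.imwrite(f'pics/{sys.argv[1]}.png',cv2.resize(s['color'][140:290,250:400,::-1],None,fx=4,fy=4,interpolation=2))
for n in ('bracket_eye','bracket_lug','hook_seat'):
  for r in cams.spot_point(n,'side')[:4]: print('side',n,round(r['conf'],2),np.array(r['point']))
F.append(bot.sense()['wrist_force'])
cams.snapshot('top');F.append(bot.sense()['wrist_force'])
for n in ('bracket_eye','hook_seat'):
  for r in cams.spot_point(n,'top')[:4]: print('top',n,round(r['conf'],2),np.array(r['point']))
  F.append(bot.sense()['wrist_force'])
print(np.array(F),bot.sense()['t'])
E
python3 look.py s2
```

```text
turn [-0.02 -0.02 -0.06] cm [-0.94  0.52  1.54] t 6.45 [0.4301 0.084  0.291 ]
side bracket_eye 0.97 [ 0.5421 -0.1381  0.085 ]
side bracket_eye 0.87 [0.4274 0.0816 0.2476]
side bracket_lug 0.78 [0.4279 0.0804 0.2869]
side bracket_lug 0.75 [ 0.5894 -0.4475  0.1184]
side bracket_lug 0.58 [ 0.5443 -0.1414  0.1157]
side hook_seat 0.77 [0.5237 0.0965 0.2111]
top bracket_eye 0.91 [ 0.5897 -0.4451  0.077 ]
top bracket_eye 0.6 [ 0.5408 -0.1371  0.0819]
[[-0.0375 -0.345  -6.1095]
 [-0.0833  0.4064 -6.0658]
 [ 0.3884 -0.305  -6.6277]
 [-1.0886 -1.0639 -5.8945]
 [-0.1758  0.6473 -6.8905]] 6.8
```

View pics/s2.png

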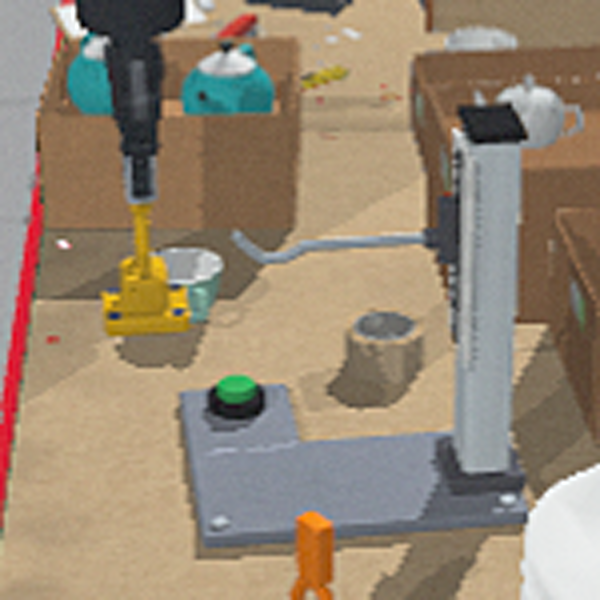

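Call:
jog_arm(moves=[[0,0,0,0,0.5,0.8,1.5],[0,0,0,-1.5,0.5,1.45,1.5],[0,0,0,-3,0.5,1.45,1.5],[0,0,0,-4.4,0.5,1.45,1.5],[0,0,0,-4.4,0.5,1.45,1.5]])

```text
t: 7.42
eef_pos: [0.475, 0.0939, 0.2766]
tcp_rot: [[-0.996, -0.087, 0.001], [-0.087, 0.996, -0.001], [-0.001, -0.001, -1.0]]
wrist_force: [-0.3, -0.0, -5.1]
width: 0.0232
grip_force: 50.4
```

```bash
sed -i 's/140:290,250:400/180:240,280:360/; s/fx=4,fy=4/fx=8,fy=8/' look.py; python3 look.py s3
```

```text
turn [-0.03  0.03 -0.01] cm [ 3.62 -0.07  0.1 ] t 7.425 [0.475  0.0939 0.2766]
side bracket_eye 0.71 [ 0.5389 -0.1393  0.0838]
side bracket_eye 0.61 [ 0.5918 -0.4429  0.08  ]
side bracket_eye 0.55 [0.4701 0.0938 0.2355]
side bracket_eye 0.21 [0.4967 0.2222 0.0361]
side bracket_lug 0.92 [0.476  0.0947 0.2703]
side bracket_lug 0.71 [ 0.5396 -0.1424  0.1183]
side bracket_lug 0.6 [ 0.5918 -0.4493  0.1185]
side bracket_lug 0.53 [ 0.4459 -0.4051  0.0017]
side hook_seat 0.59 [ 0.5243  0.0979 -0.0043]
side hook_seat 0.47 [0.5223 0.0957 0.2103]
top bracket_eye 0.96 [ 0.5398 -0.1364  0.081 ]
top bracket_eye 0.67 [ 0.5891 -0.4475  0.0766]
[[-0.2336  0.3599 -6.2892]
 [-0.1845 -0.7085 -7.1072]
 [-0.8518  0.7796 -5.9035]
 [ 0.4203 -0.243  -6.0137]
 [ 0.1458  0.0287 -6.3604]] 7.775
```

View pics/s3.png

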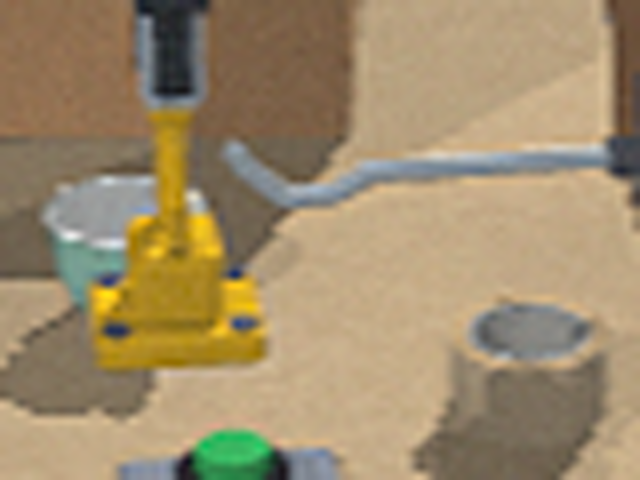

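Call:
jog_arm(moves=[[0,0,0,-0.6,-0.1,0.1,1.5],[0,0,0,-1.2,-0.1,0.1,1.5],[0,0,0,-1.8,-0.1,0.1,1.5],[0,0,0,-2.4,-0.1,0.1,1.5],[0,0,0,-2.4,-0.1,0.1,1.5]])

```text
t: 8.4
eef_pos: [0.4981, 0.095, 0.2755]
tcp_rot: [[-0.996, -0.088, 0.0], [-0.088, 0.996, -0.0], [-0.0, -0.0, -1.0]]
wrist_force: [0.1, -0.4, -7.2]
width: 0.023
grip_force: 50.3
```

Call:
jog_arm(moves=[[0,0,0,-0.6,0,0,1.5],[0,0,0,-1.2,0,0,1.5],[0,0,0,-1.8,0,0,1.5],[0,0,0,-2.5,0,0,1.5],[0,0,0,-2.5,0,0,1.5]])

```text
t: 9.02
eef_pos: [0.523, 0.0972, 0.2756]
tcp_rot: [[-0.996, -0.088, 0.0], [-0.088, 0.996, -0.0], [-0.0, -0.0, -1.0]]
wrist_force: [-0.3, 0.1, -6.6]
width: 0.0232
grip_force: 50.3
```

```bash
python3 look.py s4
```

```text
turn [-0.01  0.02  0.02] cm [ 8.43  0.02 -0.01] t 9.025 [0.523  0.0972 0.2756]
side bracket_eye 0.7 [ 0.5399 -0.1386  0.0837]
side bracket_eye 0.7 [ 0.5911 -0.4421  0.0794]
side bracket_eye 0.65 [0.5206 0.096  0.2331]
side bracket_lug 0.92 [ 0.5867 -0.4496  0.1185]
side bracket_lug 0.81 [0.5254 0.0993 0.268 ]
side bracket_lug 0.73 [ 0.5413 -0.1425  0.1199]
side hook_seat 0.6 [0.5215 0.0943 0.2098]
top bracket_eye 0.96 [ 0.5412 -0.1393  0.0821]
top bracket_eye 0.81 [ 0.5893 -0.446   0.078 ]
[[ 0.3616  0.4013 -6.7853]
 [-0.4112  0.3775 -5.9395]
 [ 0.7986  0.4523 -5.3079]
 [ 0.4106 -0.2879 -6.092 ]
 [ 0.201  -1.0469 -6.6907]] 9.375
```

View pics/s4.png

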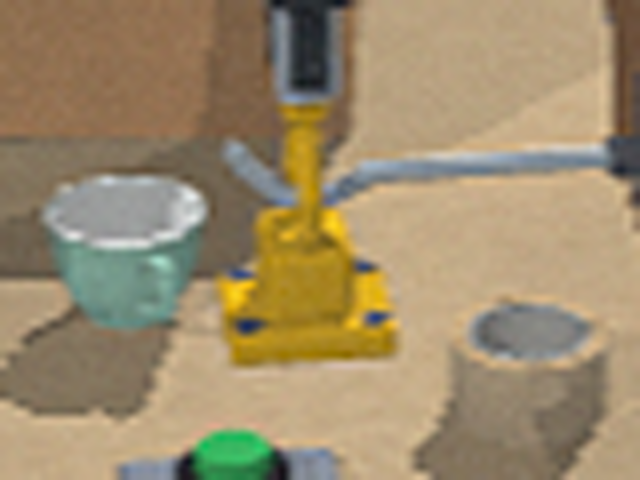

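Call:
jog_arm(moves=[[0,0,0,0,0,0.7,1.5],[0,0,0,0,0,1.4,1.5],[0,0,0,0,0,1.8,1.5],[0,0,0,0,0,2.2,1.5],[0,0,0,0,0,2.6,1.5]])

```text
t: 10.0
eef_pos: [0.5225, 0.0972, 0.2494]
tcp_rot: [[-0.996, -0.088, 0.0], [-0.088, 0.996, 0.0], [-0.0, 0.0, -1.0]]
wrist_force: [-1.1, 0.2, -5.5]
width: 0.0232
grip_force: 50.4
```

Call:
jog_arm(moves=[[0,0,0,0,0,0.5,1.5],[0,0,0,0,0,1.0,1.5],[0,0,0,0,0,1.5,1.5],[0,0,0,0,0,2.0,1.5],[0,0,0,0,0,2.4,1.5]])

```text
t: 10.62
eef_pos: [0.5226, 0.0973, 0.2255]
tcp_rot: [[-0.996, -0.088, 0.0], [-0.088, 0.996, 0.0], [-0.0, 0.0, -1.0]]
wrist_force: [-1.0, -0.8, -2.6]
width: 0.023
grip_force: 50.7
```

```bash
cat > f.py <<'E'
from h import *
F=[];Z=[]
for i in range(14):
    s=cams.snapshot('side'); b=bot.sense(); F.append(b['wrist_force']); Z.append(b['eef_pos'])
F=np.array(F);print(F.mean(0),F.std(0)/14**.5,np.mean(Z,0),b['t'],b['wrist_torque'])
for r in cams.spot_point('hook_seat','side')[:2]+cams.spot_point('bracket_eye','side')[:3]: print(r)
E
python3 f.py
```

```text
[-0.3484  0.3035 -3.1303] [0.1227 0.0983 0.1253] [0.5226 0.0972 0.2257] 11.325 [ 0.0835 -0.0004  0.0462]
{'point': [0.5234, 0.0963, 0.185], 'conf': 0.65}
{'point': [0.5229, 0.0976, 0.2192], 'conf': 0.55}
{'point': [0.5922, -0.4383, 0.081], 'conf': 0.9}
{'point': [0.5181, 0.0971, 0.1809], 'conf': 0.77}
```

Call:
jog_arm(moves=[[0,0,0,0,0,0.6,1.5],[0,0,0,0,0,1.2,1.5],[0,0,0,0,0,1.8,1.5],[0,0,0,0,0,2.3,1.5],[0,0,0,0,0,2.6,1.5]])

```text
t: 12.05
eef_pos: [0.5227, 0.0973, 0.1994]
tcp_rot: [[-0.996, -0.088, 0.0], [-0.088, 0.996, 0.0], [-0.0, 0.0, -1.0]]
wrist_force: [0.7, 1.2, 0.3]
width: 0.0232
grip_force: 51.1
```

```bash
sed -i 's/range(14)/range(40)/;s/14\*\*/40**/' f.py; python3 f.py
```

```text
[1.133  1.9528 0.0974] [0.1138 0.0882 0.0764] [0.5226 0.0973 0.1997] 14.05 [ 0.6532 -0.4465 -0.0018]
{'point': [0.5268, 0.0956, 0.158], 'conf': 0.58}
{'point': [0.5904, -0.4397, 0.0831], 'conf': 0.73}
{'point': [0.5191, 0.0942, 0.1595], 'conf': 0.64}
{'point': [0.5399, -0.1417, 0.0834], 'conf': 0.57}
```

```bash
python3 - <<'E'
from h import *
a=cams.snapshot('side')['color'][180:280,270:390,::-1]; F1=bot.sense()
b=cams.snapshot('top')['color'][200:300,200:320,::-1]; F2=bot.sense()
g=lambda x:cv2.resize(x,(396,330),interpolation=2)
cv2.imwrite('pics/s5.png',np.hstack([g(a),g(b)]))
for f in(F1,F2):print(f['wrist_force'],f['wrist_torque'],f['t'])
E
```

```text
[1.4711 2.2634 0.1695] [ 0.6249 -0.4638 -0.031 ] 14.2
[ 1.9709  2.6469 -0.1201] [ 0.6642 -0.4616  0.027 ] 14.25
```

View pics/s5.png

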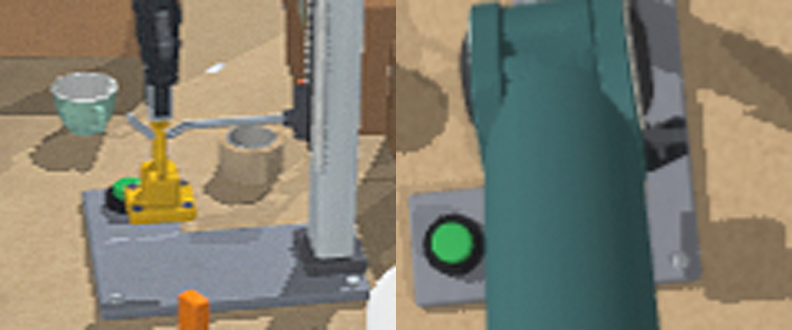

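Call:
jog_arm(moves=[[0,0,0,-0.05,0.1,0,1.5],[0,0,0,-0.1,0.2,0,1.5],[0,0,0,-0.1,0.2,0,1.5]])

```text
t: 14.62
eef_pos: [0.5227, 0.0987, 0.1993]
tcp_rot: [[-0.996, -0.087, -0.002], [-0.087, 0.996, -0.001], [0.002, -0.001, -1.0]]
wrist_force: [0.2, -1.1, 0.6]
width: 0.0231
grip_force: 51.3
```

```bash
sed -i 's/range(40)/range(20)/;s/40\*\*/20**/' f.py; python3 f.py; python3 -c "
from bench import bot;print(bot.sense()['wrist_torque'],bot.sense()['joint_efforts'])"
```

```text
[-2.0815 -2.3145 -0.0126] [0.223  0.1885 0.1136] [0.5228 0.0989 0.1994] 15.625 [-0.7049  0.8409  0.0146]
{'point': [0.5234, 0.0963, 0.1566], 'conf': 0.6}
{'point': [0.5388, -0.137, 0.0841], 'conf': 0.9}
{'point': [0.5912, -0.4428, 0.0805], 'conf': 0.89}
[-0.72386031  0.78870405 -0.0178847 ] [-1.19109303e+00 -4.14818037e+01  1.66030873e+00 -2.40860403e+01
 -6.09731488e-01 -1.21517312e+00  1.82925323e-03]
```

Call:
jog_arm(moves=[[0,0,0,0.06,-0.11,0,1.5],[0,0,0,0.06,-0.11,0,1.5],[0,0,0,0.06,-0.11,0,1.5]])

```text
t: 16.1
eef_pos: [0.523, 0.0989, 0.1998]
tcp_rot: [[-0.996, -0.088, 0.001], [-0.088, 0.996, 0.001], [-0.001, 0.001, -1.0]]
wrist_force: [-3.1, 0.8, 0.6]
width: 0.0233
grip_force: 51.1
```

```bash
python3 f.py; python3 -c "
from bench import bot;print(bot.sense()['wrist_torque'])"
```

```text
[-2.0741  3.6136  0.1034] [0.1391 0.2513 0.1152] [0.5229 0.0987 0.1997] 17.1 [1.2141 0.372  0.0172]
{'point': [0.5228, 0.093, 0.1583], 'conf': 0.67}
{'point': [0.5925, -0.4398, 0.0795], 'conf': 0.93}
{'point': [0.54, -0.1389, 0.0805], 'conf': 0.91}
{'point': [0.519, 0.0973, 0.1549], 'conf': 0.72}
[1.22376385 0.36172608 0.03023536]
```

Call:
jog_arm(moves=[[0,0,0,0.05,0.09,0,1.5],[0,0,0,0.05,0.09,0,1.5]])

```text
t: 17.45
eef_pos: [0.5228, 0.0987, 0.1999]
tcp_rot: [[-0.996, -0.087, 0.001], [-0.087, 0.996, -0.0], [-0.001, -0.0, -1.0]]
wrist_force: [0.3, 2.2, 0.8]
width: 0.0235
grip_force: 51.2
```

Call:
jog_arm(moves=[[0,0,0,0,0,0,1.5],[0,0,0,0,0,0,1.5]])

```text
t: 17.7
eef_pos: [0.5228, 0.0987, 0.1998]
tcp_rot: [[-0.996, -0.087, 0.001], [-0.087, 0.996, -0.0], [-0.001, -0.0, -1.0]]
wrist_force: [1.7, 2.4, 0.1]
width: 0.0231
grip_force: 51.3
```

Call:
jog_arm(moves=[[0,0,0,-0.03,0.06,0,1.5],[0,0,0,-0.03,0.06,0,1.5],[0,0,0,-0.03,0.06,0,1.5]])

```text
t: 18.08
eef_pos: [0.5227, 0.0989, 0.1996]
tcp_rot: [[-0.996, -0.087, 0.0], [-0.087, 0.996, -0.001], [-0.0, -0.001, -1.0]]
wrist_force: [0.8, -0.5, -0.3]
width: 0.0235
grip_force: 51.2
```

```bash
sed -i 's/range(20)/range(8)/;s/20\*\*/8**/' f.py; python3 f.py
```

```text
[ 2.144  -1.4249 -0.0439] [0.3091 0.1676 0.1735] [0.5227 0.099  0.1997] 18.475 [-0.6183 -0.6617  0.0139]
{'point': [0.5251, 0.0942, 0.1556], 'conf': 0.81}
{'point': [0.6508, -0.2712, -0.0001], 'conf': 0.24}
{'point': [0.5212, 0.0961, 0.1572], 'conf': 0.82}
{'point': [0.5392, -0.1378, 0.0829], 'conf': 0.63}
```

Call:
jog_arm(moves=[[0,0,0,-0.04,-0.03,0,1.5],[0,0,0,-0.04,-0.03,0,1.5]], newtons=20)

```text
t: 18.82
eef_pos: [0.5228, 0.099, 0.1995]
tcp_rot: [[-0.996, -0.088, -0.0], [-0.088, 0.996, -0.0], [0.0, -0.0, -1.0]]
wrist_force: [1.7, -3.3, 1.6]
width: 0.023
grip_force: 51.3
```

Call:
jog_arm(moves=[[0,0,0,0,0,0,3.5],[0,0,0,0,0,0,5],[0,0,0,0,0,0,6],[0,0,0,0,0,0,6]])

```text
t: 19.32
eef_pos: [0.5227, 0.0996, 0.1996]
tcp_rot: [[-0.996, -0.088, -0.0], [-0.088, 0.996, 0.0], [0.0, 0.0, -1.0]]
wrist_force: [-0.0, -0.7, 0.4]
width: 0.0601
grip_force: 0.0
```

```bash
python3 f.py; python3 - <<'E'
from h import *
a=cams.snapshot('side')['color'][180:280,270:390,::-1]
cv2.imwrite('pics/s6.png',cv2.resize(a,None,fx=5,fy=5,interpolation=2))
E
```

```text
[ 0.0834  0.3588 -0.0517] [0.0917 0.1958 0.2161] [0.5228 0.0994 0.1996] 19.725 [-0.0637 -0.0239 -0.0278]
{'point': [0.5241, 0.0952, 0.1618], 'conf': 0.56}
{'point': [0.5916, -0.4407, 0.0822], 'conf': 0.85}
{'point': [0.5196, 0.1012, 0.1576], 'conf': 0.74}
```

View pics/s6.png

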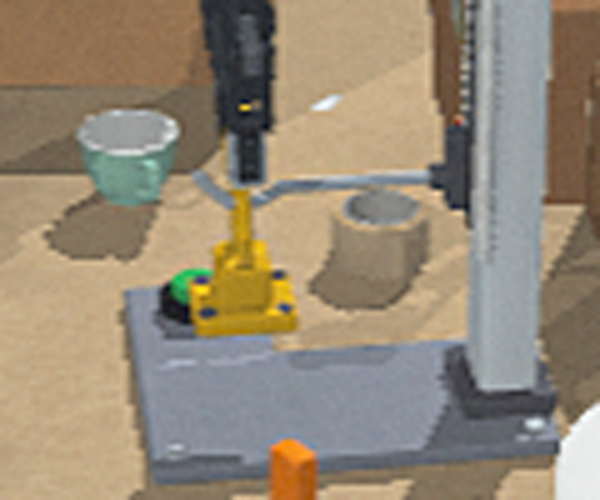

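Call:
jog_arm(moves=[[0,0,0,0,0,-1,6],[0,0,0,0,0,-3,6],[0,0,0,0,0,-6,6],[0,0,0,0,0,-10,6],[0,0,0,0,0,-13,6]])

```text
t: 20.5
eef_pos: [0.5232, 0.0992, 0.3321]
tcp_rot: [[-0.996, -0.087, 0.002], [-0.087, 0.996, 0.001], [-0.002, 0.001, -1.0]]
wrist_force: [-0.4, -0.6, -0.3]
width: 0.0597
grip_force: 0.0
```

```bash
python3 - <<'E'
from h import *
go(.495,.221,.32,5)
for c in('side','top'):
    s=cams.snapshot(c)
    for n in ('bracket_eye','hook_seat','record_top'):
        for r in cams.spot_point(n,c)[:3]:print(c,n,round(r['conf'],2),np.array(r['point']))
E
```

```text
turn [0.03 0.13 0.02] cm [ 1.75 12.37  1.22] t 20.5 [0.5232 0.0992 0.3321]
side bracket_eye 0.84 [ 0.5904 -0.4401  0.083 ]
side bracket_eye 0.83 [0.5219 0.1004 0.1582]
side bracket_eye 0.72 [ 0.5227  0.101  -0.0019]
side hook_seat 0.68 [ 0.5267  0.098  -0.0042]
side record_top 0.55 [0.4963 0.2245 0.0366]
top bracket_eye 0.68 [ 0.5426 -0.1396  0.0812]
top bracket_eye 0.6 [ 0.5906 -0.4456  0.0805]
top record_top 0.54 [0.4967 0.2204 0.0347]
```

Call:
jog_arm(moves=[[0,0,0,0.8,5,0,3],[0,0,0,1.7,10,0,1],[0,0,0,1.7,12.6,4,0],[0,0,0,1.7,12.6,10,0],[0,0,0,1.7,12.6,16,0]])

```text
t: 21.52
eef_pos: [0.4944, 0.2238, 0.1676]
tcp_rot: [[-0.996, -0.089, 0.0], [-0.089, 0.996, -0.0], [-0.0, -0.0, -1.0]]
wrist_force: [0.6, 0.6, -0.4]
width: -0.0003
grip_force: 0.0
```

Call:
jog_arm(moves=[[0,0,0,0,0,5,0],[0,0,0,0,0,8,0],[0,0,0,0,0,9.5,0],[0,0,0,0,0,9.5,0]])

```text
t: 22.02
eef_pos: [0.4945, 0.223, 0.0738]
tcp_rot: [[-0.996, -0.088, -0.002], [-0.088, 0.996, -0.001], [0.002, -0.001, -1.0]]
wrist_force: [-0.1, 0.1, -0.3]
width: -0.0
grip_force: 0.0
```

```bash
python3 - <<'E'
from h import *
go(.496,.223,.0565,5)
a=cams.snapshot('side')['color'][180:280,270:390,::-1]
cv2.imwrite('pics/s7.png',cv2.resize(a,None,fx=5,fy=5,interpolation=2))
for r in cams.spot_point('bracket_eye','side')[:3]: print(r)
E
```

```text
turn [-0.05 -0.1   0.03] cm [-0.16 -0.01  1.73] t 22.025 [0.4945 0.223  0.0738]
{'point': [0.5916, -0.4398, 0.0792], 'conf': 0.73}
{'point': [0.5361, -0.1372, 0.0862], 'conf': 0.66}
{'point': [0.5203, 0.0991, 0.1598], 'conf': 0.6}
```

View pics/s7.png

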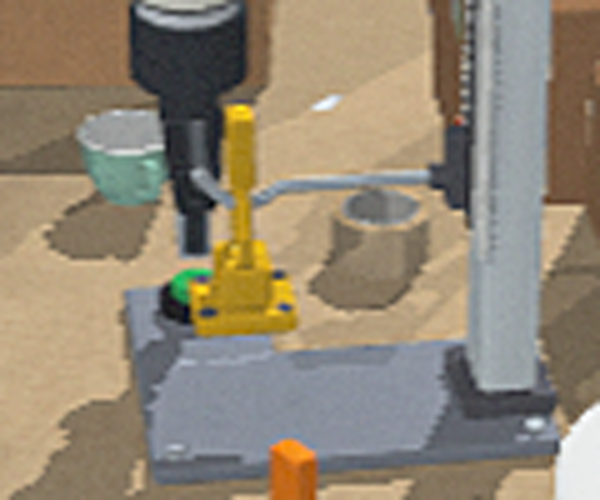

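Call:
jog_arm(moves=[[0,0,0,-0.1,0,1.0,0],[0,0,0,-0.1,0,1.6,0],[0,0,0,-0.1,0,1.9,0],[0,0,0,-0.1,0,2.2,0],[0,0,0,-0.1,0,2.2,0]])

```text
t: 22.75
eef_pos: [0.4957, 0.2234, 0.0526]
tcp_rot: [[-0.996, -0.088, -0.0], [-0.088, 0.996, -0.0], [0.0, -0.0, -1.0]]
wrist_force: [-1.0, 0.2, 1.9]
width: -0.0003
grip_force: 1.3
```

Call:
jog_arm(moves=[[0,0,0,0,0,0.2,0],[0,0,0,0,0,0.4,0],[0,0,0,0,0,0.5,0],[0,0,0,0,0,0.5,0]])

```text
t: 23.25
eef_pos: [0.4959, 0.2235, 0.0497]
tcp_rot: [[-0.996, -0.088, -0.0], [-0.088, 0.996, 0.001], [0.0, 0.001, -1.0]]
wrist_force: [-7.5, -2.8, 23.3]
width: -0.0003
grip_force: 11.5
```

Fully in (23 N, past the 4 N spring). Retreat.

Call:
jog_arm(moves=[[0,0,0,0,0,-1,0],[0,0,0,0,0,-3,0],[0,0,0,0,0,-7,0],[0,0,0,0,0.5,-12,0],[0,0,0,0,2,-16,0]])

```text
t: 23.88
eef_pos: [0.4948, 0.2429, 0.2095]
tcp_rot: [[-0.996, -0.086, 0.002], [-0.086, 0.996, 0.001], [-0.002, 0.0, -1.0]]
wrist_force: [1.0, 0.3, 0.1]
width: 0.0
grip_force: 0.0
```

Call:
jog_arm(moves=[[0,0,0,0,0,-4,0],[0,0,0,0,0,-6,0],[0,0,0,0,0,-6,0],[0,0,0,0,0,-6,0]])

```text
t: 24.38
eef_pos: [0.4936, 0.2431, 0.2665]
tcp_rot: [[-0.996, -0.088, -0.001], [-0.088, 0.996, -0.001], [0.001, -0.001, -1.0]]
wrist_force: [-0.8, 0.1, 0.4]
width: -0.0
grip_force: 0.0
```

```bash
python3 - <<'E'
from h import *
a=cams.snapshot('side')['color'][180:280,270:390,::-1]
cv2.imwrite('pics/s8.png',cv2.resize(a,None,fx=5,fy=5,interpolation=2))
for n in('bracket_eye','hook_seat','tape_small','mint_cup'):
  for r in cams.spot_point(n,'side')[:3]: print(n,r)
E
```

```text
bracket_eye {'point': [0.5398, -0.1402, 0.0841], 'conf': 0.94}
bracket_eye {'point': [0.5911, -0.4422, 0.0816], 'conf': 0.81}
bracket_eye {'point': [0.5225, 0.1003, 0.1569], 'conf': 0.65}
hook_seat {'point': [0.5233, 0.0938, 0.1575], 'conf': 0.71}
tape_small {'point': [0.6217, 0.3111, 0.0013], 'conf': 0.83}
mint_cup {'point': [0.4543, 0.3969, -0.0009], 'conf': 0.77}
```

View pics/s8.png

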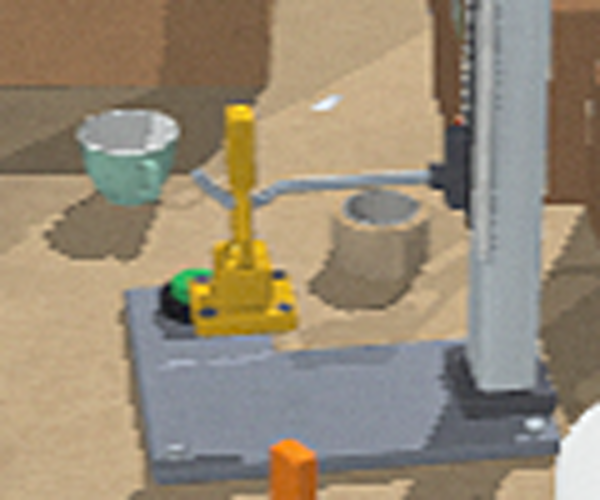

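The bracket hangs still in the seat (240,200), the button is out again, and the robot is clear.

```bash
python3 -c "
from bench import bot;print(bot.sign_off())"
```

```text
the job is handed in; nothing more can be done
None
```

The yellow bracket hangs still in the hook's seat, let go near balance (wrist force about 0 N, weight about 6.3 N). The record button was then pressed fully in, and the job was handed in at about 24 s with the arm clear.

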